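# Snap the blue pill case shut

## Robot

A 6-joint arm with a two-finger parallel gripper is mounted at the origin on the work surface. World frame = base frame: x ahead of the robot, y to its left, z up, the work surface at z = 0. Lengths are in mm, angles in rad, forces in N, time in s.
With the tool pointing down it reaches from about 350 to 775 mm from the base axis. Payload 7.3 kg.
Tool frame: the origin (TCP) lies midway between the tips of the shut fingers; the grasp point (between the pads) lies 19 mm behind it (bot.tcp_to_grasp is the distance from the TCP to the grasp point, in mm); z points along the fingers, y is the line along which they close (so a half turn about z gives the same grasp; the last joint's range is limited). The gripper opens to 92 mm and grips with 3 to 60 N. Pads are 19 mm wide; open, the fingers measure 130 mm over their backs; the gripper's body (75 mm by 190 mm) begins 47 mm behind the grasp point.
Start: joints at [1.149, 0.342, 1.524, -0, 1.275, -0.146], TCP at [142.951, 505.183, 226.741] pointing down, gripper open.
Joint ranges: [-2.53, 2.53], [-0.77, 2.02], [0.04, 2.7], [-1, 4.14], [0.28, 2.66], [-3.11, 3.11]. Speed limits (rad/s): [2.57, 2.57, 3.14, 3.14, 3.14, 3.14].

## Interface

Orientations are given as [roll, pitch, yaw] about the fixed x, y, z axes, in that order (R = Rz(yaw) Ry(pitch) Rx(roll)).
In Python, from plant import bot, viewer gives the robot as it stands. The module is installed in compiled form; this text tells all that it offers.
- The arm moves only by the shell command python3 -m handwheel 'ROWS'. ROWS is text: rows parted by semicolons, each of 7 numbers parted by spaces: the shift along the tool's x, y, z scaled (see below), then the turn, a rotation vector about the tool's x, y, z scaled (see below), then the opening, from -1 (shut) to 1 (fully open), so that 0 is half open. In form: tx ty tz rx ry rz gripper; .... A call has 1 to 8 rows; each row is the pose to reach, as a shift and turn from the pose commanded when the call began, along the tool's axes at that moment, turning the shorter way round; what a row does not reach only later rows make up. The controller multiplies each number of a shift by 10 cm and each number of a turn by pi rad. A row lasts 1/12 s, in which the tool goes at most 41.7 mm and 7.16 degrees, less where a joint would pass 70% of its speed; a pose out of reach is approached as far as the arm can. A call with a number of a shift or a turn outside -1 to 1 is refused whole. A call with a gripper value outside its range is refused whole. The fingers move at their own pace and stop on an object; the grip force is fixed at half the most. Time passes only in rows, so rows that repeat a pose let the fingers close. It gives the time, the measured TCP pose, the force, the opening and the grip force at its end, in the units of the state.
- bot.get_obs(): the state, without advancing time (a new reading comes with each control period).
- viewer.capture(name): name is "scene" or "side" or "wrist"; returns a dict with "frame" (420x560x3 uint8, red, green, blue), "fov_y" (degrees; the focal length in pixels is half the picture's height over the tangent of half this angle, whatever the lens; pixels are square), "cx", "cy" (the principal point, pixels), "T" (4x4, takes a point from camera to world coordinates). Camera axes: x right, y down, z forward; pixel columns grow to the right and rows downward; lengths in mm; the calibration is good to about 2 mm. A picture is of the moment at which its call begins. There is no depth.
- bot.close_job(): hands the job in; it is judged then, once.
Trained networks look in a picture, given as the dict that the camera call returned (one of the last four; its "shot" number tells which), for a name from the list of things; names that differ only in an ending like _2 or _b are one class to them, and where a whole thing is asked for, a point or a joint stands for the part that bears it (a point fixed in the world has none). Each returns a list of dicts, best first, with "score" (0 to 1); they miss things now and then, are a little off and sometimes report something else, mostly with a low value. They report only what shows in the picture. A call takes as long as a camera call. They do not tell look-alikes from the thing itself.
- viewer.recognise(target, picture): "centre" ([column, row] in pixels, amid what is visible of it).
- viewer.cut_out(target, picture): "pixels" (420x560 bool, what is visible of it) and "centre" ([column, row] in pixels, amid what is visible of it).
The state is a dict: "time": time; "joint_positions": joint angles; "dq": joint speeds; "tau": joint torques, N m; "tool_pos": TCP position; "tcp_rot": TCP orientation; "contact_force": force on the tool from outside, world axes, zero at the start; "moment": the same for the moment, N m; "grip_width": finger opening in mm; "finger_force": force on a finger pad.
Only numpy, scipy, OpenCV 4.12 (cv2) and the standard library are available. Lean on these libraries where they do the work, as an engineer would, in place of code of your own. Each camera call takes 0.05 s, during which the arm holds its last target. There are 200 camera calls.

## Task

The blue-lidded pocket pill case has just been filled and its lid stands ajar: with closed fingertips, gently press the yellow catch pad on its lid down until the lid is fully shut and the pad has gone in, and keep it pressed in for about two seconds so that the catch takes. Then let go and withdraw, leaving the lid shut. Do not pick up the case or shove it about, and do not touch anything else on the shelf: the orange-lidded case and the stainless pillbox are still being filled, so they stay open as they are.

Things in the scene. Friction and masses are not known exactly. Their poses are not given: they have to be found in the camera images.
- blue_case: Loose white pocket pill case with a BLUE lid, the one to shut, 60 mm deep (x) x 80 wide (y) x 20 high when shut (16 mm tray, 4 mm lid), about 150 g, standing on the shelf. Origin at the centre of its underside, z up, -x towards its front edge; the lid hinges along the top of its rear (+x) edge, 30 mm behind the origin and 16 mm up.
- blue_lid (a joint): Angle of the blue lid in rad: 0 fully shut, growing as its front edge rises; it starts ajar at 0.3 to 0.6. The lid is a 60 x 80 x 4 mm plate; its hinge is stiff enough to stay where it is left (under 1 N at the pad moves it).
- blue_catch (a joint): How far the yellow catch pad on the blue lid is pushed in, in m: 0 out, 0.009 fully in, square to the lid. It is sprung: about 1 N starts it and 10 N brings it fully in against a hard stop; 4 mm in (5 N) is enough for the catch, and it comes out again when released. So when pressed, first the lid swings shut, then the pad goes in.
- blue_pad (a point): Centre of the top face of the yellow catch pad (20 mm along the case's x, 30 mm along y, 12 mm proud of the blue lid). With the lid shut and the pad out it lies 16 mm in front (-x) of the case's origin and 32 mm above its underside; it is 46 mm in front of the hinge line and 16 mm above the hinge in the lid's own plane.
- orange_case: A second loose white pocket pill case, the same but with an ORANGE lid, ajar; to be left alone. Origin at the centre of its underside, axes as for the blue one.
- orange_lid_edge (a point): Middle of the front edge of the orange lid, on its top face; raised while the lid is ajar.
- steel_box: Loose stainless pillbox 50 mm (x) x 70 (y) x 21 high, its flap ajar; to be left alone. Origin at the centre of its underside; flap hinged on its +x edge.
- steel_flap_edge (a point): Tip of the thumb tab at the front of the stainless pillbox's flap; raised while the flap is ajar.
- cup: Green plastic cup, open at the top, 68 mm across the rim, 78 mm high; origin at the centre of its underside; leave alone.
- ramekin: White ceramic ramekin, 76 mm across, 42 mm high; origin at the centre of its underside; leave alone.
- vial: Amber vial with white cap, 38 mm across, 72 mm high; origin at the centre of its underside; leave alone.
- jar: Blue jar with aluminium cap, 54 mm across, 45 mm high; origin at the centre of its underside; leave alone.
- shelf: Fixed white resin shelf, 340 mm (x) x 920 (y), its flat top 50 mm above the work surface; origin under its centre on the work surface. A low metal window guard (176 mm high) stands behind it.
There are look-alikes about, which are no part of the job. Leave any green look-alike of the blue_case alone.

How it is judged:
By the outcome, as a careful person would: the job done as asked, in the order asked, and still so for the second after the job is handed in, with the robot touching nothing.
It also fails if it takes over 42 s, if anything falls off the work surface, if the arm or the gripper's body presses on something with over 40 N, if the wrist force passes 120 N, or if a joint passes its speed limit or range.

## Working session

There is one attempt and no reset: what is moved stays moved. The work goes in short steps, Python scripts to look and compute and a shell command to move; the robot and the scene stay as the last step left them, time stands still between calls to the robot, and variables do not carry over. Pictures are saved under pics/ and viewed, at most 10 in all, crops included, and the job is handed in when it is done.

```bash
mkdir -p pics
cat > h.py <<'E'
import numpy as np, cv2
from plant import bot, viewer
def K(p):
    f=p["frame"].shape[0]/2/np.tan(np.radians(p["fov_y"])/2); return f,p["cx"],p["cy"]
def ray(p,uv):
    f,cx,cy=K(p); T=np.array(p["T"]); d=np.array([(uv[0]-cx)/f,(uv[1]-cy)/f,1.])
    d=T[:3,:3]@d; return T[:3,3],d/np.linalg.norm(d)
def tri(obs):
    A=np.zeros((3,3));b=np.zeros(3);R=[]
    for p,uv in obs:
        o,d=ray(p,uv);M=np.eye(3)-np.outer(d,d);A+=M;b+=M@o;R.append((o,d,M))
    x=np.linalg.solve(A,b); return x,[np.linalg.norm(M@(x-o)) for o,d,M in R]
def onz(p,uv,z):
    o,d=ray(p,uv); return o+d*(z-o[2])/d[2]
def proj(p,X):
    f,cx,cy=K(p);T=np.array(p["T"]);c=T[:3,:3].T@(np.array(X)-T[:3,3]); return [f*c[0]/c[2]+cx,f*c[1]/c[2]+cy]
def save(p,n,crop=None,s=1):
    im=p["frame"][:,:,::-1]
    if crop: a,b,c,d=crop; im=im[b:d,a:c]
    cv2.imwrite("pics/"+n,cv2.resize(im,None,fx=s,fy=s,interpolation=cv2.INTER_CUBIC))
E
python3 - <<'E'
from h import *
o=bot.get_obs();print(o["time"],o["tool_pos"],o["tcp_rot"],o["contact_force"])
P={n:viewer.capture(n) for n in("scene","side","wrist")}
for n,p in P.items():
    save(p,n+"0.png")
    print(n,np.round(np.array(p["T"])[:3],2).tolist(),p["fov_y"])
    for t in("blue_case","blue_pad","orange_case","steel_box","cup","vial","jar","ramekin"):
        print(n,t,[(np.round(r["centre"]).tolist(),round(r["score"],2)) for r in viewer.recognise(t,p)][:4])
a=[cv2.imread(f"pics/{n}0.png") for n in P]
cv2.imwrite("pics/all.png",cv2.resize(np.vstack([np.hstack(a[:2]),np.hstack([a[2],a[2]*0])]),(800,600)))
E
```

```text
0.0 [142.77706467 504.77614125 226.03964125] [-3.14004253e+00 -2.40331676e-04  2.86576642e+00] [ 0.75321636 -0.05387582  0.168515  ]
scene [[-0.8, 0.48, -0.35, 951.56], [0.6, 0.65, -0.47, 501.41], [-0.0, -0.58, -0.81, 941.21]] 53.13922045900922
scene blue_case [([280.0, 203.0], 0.8), ([234.0, 157.0], 0.45)]
scene blue_pad [([277.0, 196.0], 0.54), ([356.0, 202.0], 0.52)]
scene orange_case [([337.0, 277.0], 0.87)]
scene steel_box [([234.0, 162.0], 0.88), ([279.0, 201.0], 0.74)]
scene cup [([306.0, 357.0], 0.75)]
scene vial [([158.0, 166.0], 0.77)]
scene jar [([203.0, 219.0], 0.69)]
scene ramekin [([245.0, 283.0], 0.6), ([306.0, 355.0], 0.34)]
side [[-1.0, -0.03, 0.01, 574.83], [-0.03, 0.77, -0.63, 681.74], [0.01, -0.63, -0.77, 887.6]] 47.161015697536946
side blue_case [([371.0, 259.0], 0.92), ([291.0, 201.0], 0.63)]
side blue_pad []
side orange_case [([284.0, 302.0], 0.91)]
side steel_box [([290.0, 145.0], 0.63)]
side cup [([181.0, 340.0], 0.98), ([286.0, 302.0], 0.37)]
side vial [([218.0, 109.0], 0.61)]
side jar [([219.0, 178.0], 0.97)]
side ramekin [([193.0, 253.0], 0.64), ([288.0, 144.0], 0.38)]
wrist [[0.27, 0.92, 0.28, 67.64], [0.96, -0.26, -0.08, 526.57], [-0.0, 0.29, -0.96, 384.13]] 69.69308822014673
wrist blue_case []
wrist blue_pad []
wrist orange_case []
wrist steel_box []
wrist cup []
wrist vial []
wrist jar []
wrist ramekin []
```

View pics/all.png

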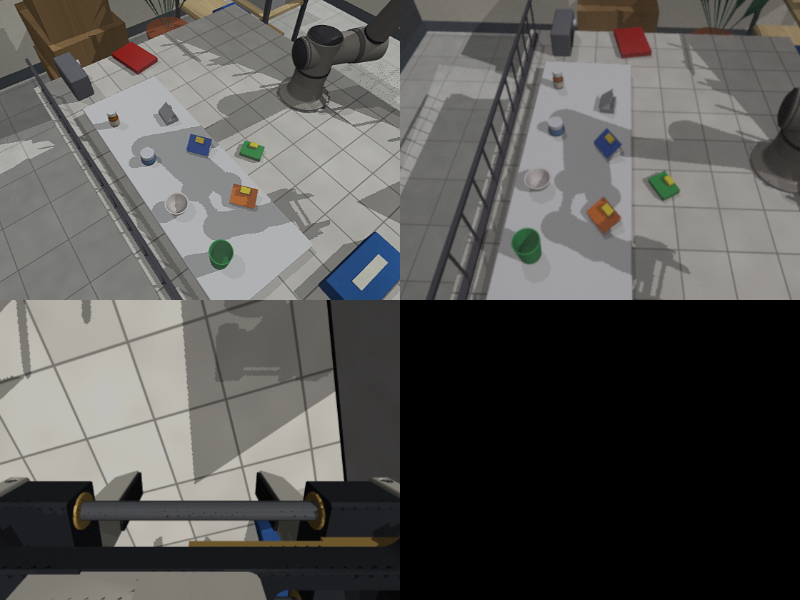

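The composite shows the scene at (199,145), which is full-picture (279,203), and the side view at (608,144), which is (291,201). Three cases have yellow pads:
- **Blue:** scene (279,203), side (291,201), on the shelf.
- **Green look-alike:** scene (353,210), side (371,259), on the work surface.
- **Orange:** scene (340,275), side (285,301).

The blue-lidded one on the shelf fits the description. I'll confirm it in one crop.

Run:
```python
from h import *
P={n:viewer.capture(n) for n in("scene","side")}
c={"scene":(279,203),"side":(291,201)}
ims=[];Y={}
for n,p in P.items():
    u,v=c[n]; f=p["frame"][v-30:v+30,u-30:u+30]
    hsv=cv2.cvtColor(f,cv2.COLOR_RGB2HSV)
    m=cv2.inRange(hsv,(18,90,60),(38,255,255)); b=cv2.inRange(hsv,(105,90,20),(130,255,255))
    for nm,mm in(("yel",m),("blu",b|m)):
        k,l,st,ce=cv2.connectedComponentsWithStats(mm); i=1+st[1:,4].argmax()
        r=cv2.minAreaRect(np.argwhere(l==i)[:,::-1].astype(np.float32)); 
        print(n,nm,st[i],ce[i]+[u-30,v-30],np.round(cv2.boxPoints(r)+[u-30,v-30],1).tolist())
        Y[n,nm]=ce[i]+[u-30,v-30]
    ims.append(cv2.resize(f[:,:,::-1],(400,400),interpolation=cv2.INTER_CUBIC))
cv2.imwrite("pics/crop1.png",np.hstack(ims))
for nm in("yel","blu"): print(nm,tri([(P[n],Y[n,nm]) for n in P]))
```

```text
scene yel [24 18 13 10 89] [279.31460674 195.60674157] [[272.8, 197.7], [274.6, 190.6], [285.9, 193.5], [284.1, 200.5]]
scene blu [ 12  15  36  30 736] [278.29483696 202.7513587 ] [[260.3, 210.8], [266.2, 187.1], [296.4, 194.6], [290.4, 218.4]]
side yel [ 26  16  13  14 111] [293.28828829 193.27927928] [[286.0, 192.0], [292.0, 186.0], [300.5, 194.5], [294.5, 200.5]]
side blu [ 11   9  38  41 776] [289.45747423 200.93427835] [[269.0, 200.0], [289.0, 180.0], [310.0, 201.0], [290.0, 221.0]]
yel (array([568.11726888,  -4.73733063, 102.44908849]), [np.float64(0.2636791977383728), np.float64(0.263679197738493)])
blu (array([575.6814526 ,   1.25909369,  84.1065946 ]), [np.float64(0.19293401614768954), np.float64(0.19293401614775973)])
```

View pics/crop1.png

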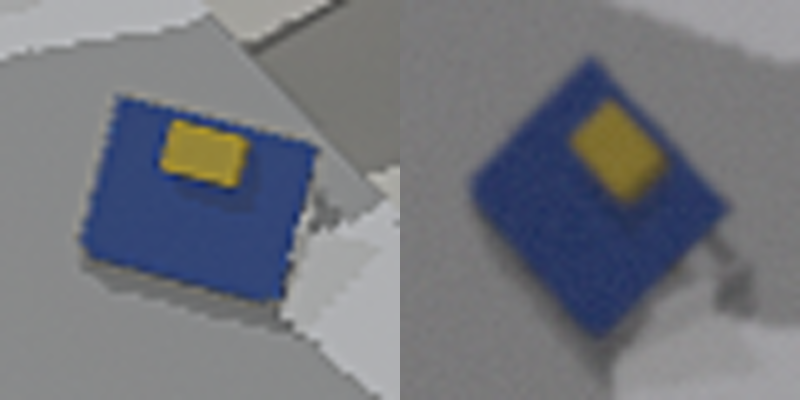

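Confirmed: the crop shows the blue lid with its yellow pad near the front edge, which faces -x,-y. In the scene half the front corners are (117,95) and (318,148); in the side half they are (592,58) and (728,210). I'll fit the case model to the corners and pad.

Run:
```python
from h import *
from scipy.optimize import least_squares
from scipy.spatial.transform import Rotation as Ro
P={n:viewer.capture(n) for n in("scene","side")}
C={"scene":[(117,95),(318,148),(284,302),(82,252),(205,152)],"side":[(192,58),(328,210),(200,335),(72,180),(217,149)]}
of={"scene":(249,173),"side":(261,171)}
px={n:[np.array(q)*.15+of[n]-.5 for q in C[n]] for n in C}
for i in range(5):
    x,e=tri([(P[n],px[n][i]) for n in P]); print(i,np.round(x,1),np.round(e,1))
def model(v):
    x,y,yaw,th=v[:4]; z=v[4]
    L=np.array([(-60,-40,4),(-60,40,4),(0,40,4),(0,-40,4),(-46,0,15.)])
    L=L@Ro.from_euler('y',th).as_matrix().T+[30,0,16]
    return L@Ro.from_euler('z',yaw).as_matrix().T+[x,y,z]
for s in (1,):
  def res(v):
    M=model(v); return np.concatenate([np.array(proj(P[n],M[i]))-px[n][i] for n in P for i in range(5)])
  r=least_squares(res,[575,0,.8,.4,50]); print(np.round(r.x,3),np.round(r.fun,1),r.cost)
  for yaw in(r.x[2],):
    R=Ro.from_euler('z',yaw).as_matrix(); o=r.x[[0,1,4]]
    print("pad shut",o+R@[-16,0,32],"pad now",model(r.x)[4],"lid front shut",o+R@[-30,0,20])
# others
for t,a,b,z in(("orange",(340,275),(285,301),70),("steel",(234,160),(290,143),70),("jar",(203,219),(219,178),80),("ram",(245,283),(193,253),80),("vial",(158,166),(218,109),80)):
    print(t,tri([(P["scene"],a),(P["side"],b)])[0].round())
```

```text
0 [577.6 -48.4 100.4] [0.2 0.2]
1 [532.5  18.4 102.5] [0.2 0.2]
2 [572.7  50.4  74.6] [1.3 1.3]
3 [617.5 -17.3  69. ] [2. 2.]
4 [568.6  -4.3 104.4] [0.2 0.2]
[568.767  -4.03    0.619   0.598  50.001] [ 0.3 -0.1  0.4 -0.4 -0.6 -0.3 -0.4 -0.8 -0.   0.2 -0.  -0.4  0.5 -0.
  0.1  0.9 -0.7  0.5 -0.3  0.3] 1.9925861345836475
pad shut [555.73702389 -13.31570584  82.00087707] pad now [569.1073153   -3.78760555 104.28798806] lid front shut [544.33584568 -21.44055264  70.00087707]
orange [578. 240.  71.]
steel [ 579. -200.   68.]
jar [745. -95.  46.]
ram [767. 133.  72.]
vial [ 765. -278.  102.]
```

Fit residuals are under 1 px, and the fitted base height is 50.0 mm, which matches the shelf. The lid angle is about 0.60 rad and the yaw 0.62. Next I shut the fingers and travel high.

```bash
for i in 1; do
python3 -m handwheel '-1 -0.69 0 0 0 0 -1; -1 -0.69 0 0 0 0 -1; -1 -0.69 0 0 0 0 -1; -1 -0.69 0 0 0 0 -1'
python3 -m handwheel '-1 -0.69 0 0 0 0 -1; -1 -0.69 0 0 0 0 -1; -1 -0.69 0 0 0 0 -1; -1 -0.69 0 0 0 0 -1'
python3 -m handwheel '-1 -0.69 0 0 0 0 -1; -1 -0.69 0 0 0 0 -1; -1 -0.69 0 0 0 0 -1; -1 -0.69 0 0 0 0 -1'
python3 -m handwheel '-1 -0.69 0 0 0 0 -1; -1 -0.69 0 0 0 0 -1; -1 -0.69 0 0 0 0 -1; -1 -0.69 0 0 0 0 -1'
python3 -m handwheel '-1 -0.69 0 0 0 0 -1; -1 -0.69 0 0 0 0 -1; -1 -0.69 0 0 0 0 -1; -1 -0.69 0 0 0 0 -1'
python3 -m handwheel '-0.46 -0.31 0.4 0 0 -0.285 -1; -0.46 -0.31 0.4 0 0 -0.285 -1; -0.46 -0.31 0.4 0 0 -0.285 -1; -0.46 -0.31 0.4 0 0 -0.285 -1; -0.46 -0.31 0.4 0 0 -0.285 -1; -0.46 -0.31 0.4 0 0 -0.285 -1; -0.46 -0.31 0.4 0 0 -0.285 -1; -0.46 -0.31 0.4 0 0 -0.285 -1'
done
python3 - <<'E'
from h import *
o=bot.get_obs();print({k:np.round(o[k],3) for k in("time","tool_pos","tcp_rot","contact_force","grip_width","joint_positions")})
p=viewer.capture("wrist");save(p,"w1.png")
for X in((569.1,-3.8,104.3),o["tool_pos"]):print(np.round(proj(p,X)))
print([(r["centre"],r["score"]) for r in viewer.recognise("blue_pad",p)])
E
```

```text
time: 1.88
tool_pos: [223.5, 407.6, 226.7]
tcp_rot: [-3.14, 0.002, 2.862]
contact_force: [0.3, 1.0, 0.5]
grip_width: 69.6
finger_force: 0.0
time: 2.22
tool_pos: [301.3, 314.1, 226.9]
tcp_rot: [-3.141, 0.002, 2.861]
contact_force: [1.3, 0.8, -0.0]
grip_width: 43.0
finger_force: 0.0
time: 2.55
tool_pos: [378.9, 220.5, 226.9]
tcp_rot: [-3.141, 0.003, 2.861]
contact_force: [0.7, 0.5, -0.6]
grip_width: 16.6
finger_force: 0.0
time: 2.88
tool_pos: [456.4, 127.0, 226.7]
tcp_rot: [-3.141, 0.003, 2.861]
contact_force: [-0.1, -0.8, 0.0]
grip_width: 0.6
finger_force: 0.0
time: 3.22
tool_pos: [533.6, 33.3, 226.3]
tcp_rot: [-3.141, 0.003, 2.862]
contact_force: [-0.8, -0.3, 0.6]
grip_width: 0.5
finger_force: 0.0
time: 3.88
tool_pos: [565.7, -3.9, 186.6]
tcp_rot: [3.141, 0.0, -2.517]
contact_force: [-0.1, 0.4, 0.3]
grip_width: 0.3
finger_force: 0.0
{'time': np.float64(3.883), 'tool_pos': array([565.714,  -3.874, 186.631]), 'tcp_rot': array([ 3.141,  0.   , -2.517]), 'contact_force': array([-0.083,  0.386,  0.287]), 'grip_width': np.float64(0.333), 'joint_positions': array([-1.430e-01,  4.500e-01,  1.472e+00,  1.000e-03,  1.221e+00,
       -2.338e+00])}
[276. 215.]
[278. 256.]
[([462.9, 100.3], 0.94), ([274.2, 211.7], 0.55)]
```

View pics/w1.png

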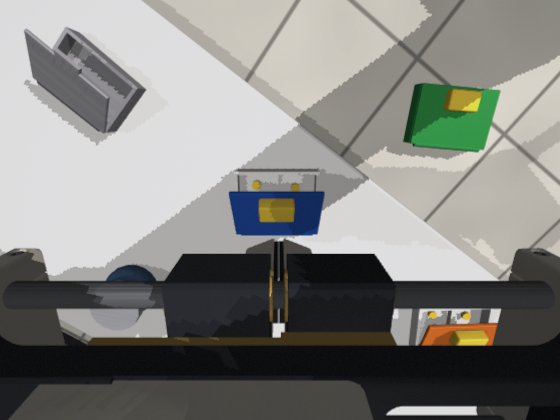

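The wrist view shows the blue case squarely aligned with the tool, its pad at about (277,210). The green case is at (455,115), and orange, steel and the jar are well clear. A quick projection checks the model against this view.

Run:
```python
from h import *
from scipy.spatial.transform import Rotation as Ro
p=viewer.capture("wrist")
for v in((568.8,-4,.619,.598),(568.8,-4,.625,.57)):
    x,y,yaw,th=v
    L=np.array([(-60,-40,4),(-60,40,4),(0,40,4),(0,-40,4),(-46,0,16.),(-56,-15,16),(-56,15,16),(-36,15,16),(-36,-15,16),(-56,15,4)])
    M=(L@Ro.from_euler('y',th).as_matrix().T+[30,0,16])@Ro.from_euler('z',yaw).as_matrix().T+[x,y,50]
    B=np.array([(-30,-40,16),(-30,40,16)])@Ro.from_euler('z',yaw).as_matrix().T+[x,y,50]
    print([np.round(proj(p,m)).tolist() for m in np.vstack([M,B])])
f=p["frame"][150:250,220:335];m=cv2.inRange(cv2.cvtColor(f,cv2.COLOR_RGB2HSV),(18,90,60),(38,255,255))[44:]
print(np.argwhere(m).min(0)+[194,220],np.argwhere(m).max(0)+[194,220])
```

```text
[[228.0, 194.0], [325.0, 194.0], [318.0, 234.0], [236.0, 234.0], [276.0, 216.0], [258.0, 209.0], [295.0, 208.0], [294.0, 223.0], [259.0, 223.0], [294.0, 197.0], [234.0, 171.0], [319.0, 171.0]]
[[228.0, 193.0], [324.0, 192.0], [318.0, 234.0], [236.0, 234.0], [276.0, 214.0], [258.0, 207.0], [295.0, 207.0], [294.0, 221.0], [259.0, 222.0], [294.0, 196.0], [234.0, 171.0], [319.0, 171.0]]
[199 259] [221 294]
```

The model agrees with this view to about 1 mm, with the lid nearer 0.57 rad. Tool x points along the case's -x. I go down to just above the pad's front edge (about z 110).

```bash
python3 -m handwheel '0.015 -0.019 0.3 0 0 0 -1; 0.015 -0.019 0.5 0 0 0 -1; 0.015 -0.019 0.65 0 0 0 -1; 0.015 -0.019 0.72 0 0 0 -1; 0.015 -0.019 0.72 0 0 0 -1; 0.015 -0.019 0.72 0 0 0 -1'
python3 - <<'E'
from h import *
p=viewer.capture("side");save(p,"s1.png",(231,141,351,261),5)
E
```

```text
time: 4.53
tool_pos: [566.1, -7.5, 115.1]
tcp_rot: [-3.141, 0.0, -2.523]
contact_force: [0.3, -0.1, 0.3]
grip_width: 0.6
finger_force: 0.0
```

View pics/s1.png

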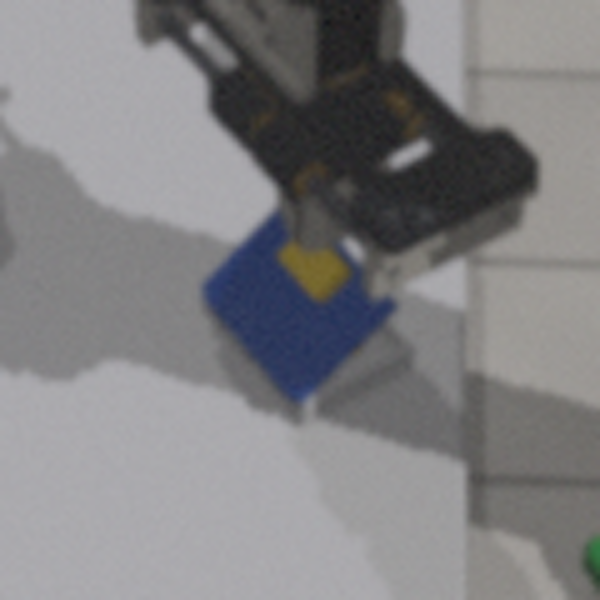

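Side crop: the shut fingertips, at about (325,235), are just over the yellow pad (320,270). Nothing else is near. Now I close the lid along its arc.

```bash
python3 -m handwheel '0 0 0.03 0 0 0 -1; 0.005 0.005 0.06 0 0 0 -1; 0.015 0.01 0.08 0 0 0 -1; 0.03 0.01 0.11 0 0 0 -1; 0.045 0.01 0.14 0 0 0 -1; 0.06 0.01 0.17 0 0 0 -1; 0.07 0.01 0.19 0 0 0 -1; 0.07 0.01 0.19 0 0 0 -1' && python3 -m handwheel '0.01 0 0.03 0 0 0 -1; 0.02 0 0.06 0 0 0 -1; 0.03 0 0.08 0 0 0 -1; 0.04 0 0.1 0 0 0 -1; 0.048 0 0.12 0 0 0 -1; 0.048 0 0.12 0 0 0 -1; 0.048 0 0.12 0 0 0 -1'
python3 - <<'E'
from h import *
p=viewer.capture("side");save(p,"s2.png",(231,141,351,261),5)
E
```

```text
time: 5.25
tool_pos: [559.0, -11.0, 95.0]
tcp_rot: [3.141, -0.001, -2.522]
contact_force: [-0.1, 0.4, 0.8]
grip_width: 0.3
finger_force: 0.0
time: 5.83
tool_pos: [555.5, -13.7, 83.6]
tcp_rot: [3.141, -0.0, -2.522]
contact_force: [0.6, -0.5, -0.3]
grip_width: 0.2
finger_force: 0.0
```

View pics/s2.png

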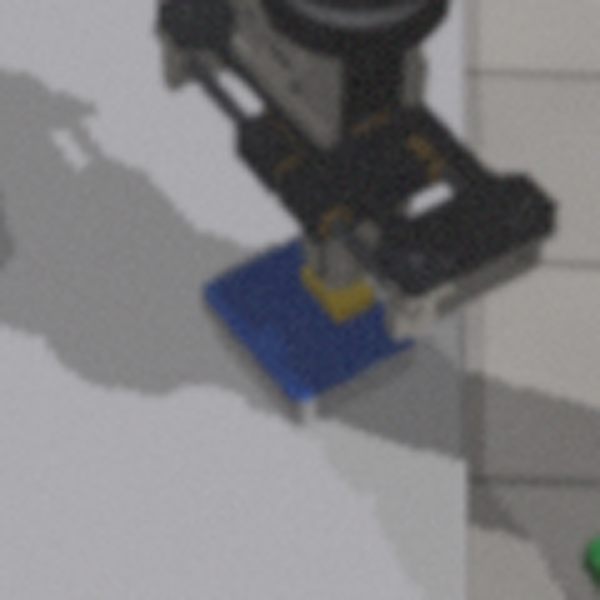

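The lid is nearly shut with the tip on the pad, and the case's rear corner is still at (300,398), so it has not moved. Now I press in.

```bash
python3 -m handwheel '0 0 0.015 0 0 0 -1; 0 0 0.03 0 0 0 -1; 0 0 0.04 0 0 0 -1; 0 0 0.04 0 0 0 -1; 0 0 0.04 0 0 0 -1' && python3 -m handwheel '0 0 0.01 0 0 0 -1; 0 0 0.02 0 0 0 -1; 0 0 0.02 0 0 0 -1;0 0 0.02 0 0 0 -1'
```

```text
time: 6.3
tool_pos: [555.8, -13.8, 80.0]
tcp_rot: [-3.141, 0.0, -2.522]
contact_force: [-0.1, -0.8, 4.0]
grip_width: 0.8
finger_force: 1.6
time: 6.63
tool_pos: [555.8, -13.8, 77.9]
tcp_rot: [-3.141, 0.0, -2.522]
contact_force: [-0.9, -0.0, 5.0]
grip_width: 0.8
finger_force: 2.5
```

```bash
python3 -m handwheel '0 0 0.015 0 0 0 -1; 0 0 0.028 0 0 0 -1; 0 0 0.028 0 0 0 -1; 0 0 0.028 0 0 0 -1; 0 0 0.028 0 0 0 -1; 0 0 0.028 0 0 0 -1; 0 0 0.028 0 0 0 -1; 0 0 0.028 0 0 0 -1' && python3 -m handwheel '0 0 0 0 0 0 -1; 0 0 0 0 0 0 -1; 0 0 0 0 0 0 -1; 0 0 0 0 0 0 -1; 0 0 0 0 0 0 -1; 0 0 0 0 0 0 -1; 0 0 0 0 0 0 -1; 0 0 0 0 0 0 -1'
```

```text
time: 7.3
tool_pos: [555.9, -13.8, 75.5]
tcp_rot: [-3.141, 0.001, -2.522]
contact_force: [-0.9, -0.5, 8.1]
grip_width: 0.3
finger_force: 3.7
time: 7.97
tool_pos: [555.9, -13.8, 75.5]
tcp_rot: [-3.141, 0.001, -2.522]
contact_force: [-1.0, -0.4, 7.0]
grip_width: 0.2
finger_force: 3.7
```

```bash
python3 -m handwheel '0 0 0 0 0 0 -1; 0 0 0 0 0 0 -1; 0 0 0 0 0 0 -1; 0 0 0 0 0 0 -1; 0 0 0 0 0 0 -1; 0 0 0 0 0 0 -1; 0 0 0 0 0 0 -1; 0 0 0 0 0 0 -1' && python3 -m handwheel '0 0 0 0 0 0 -1; 0 0 0 0 0 0 -1; 0 0 0 0 0 0 -1; 0 0 0 0 0 0 -1; 0 0 0 0 0 0 -1; 0 0 0 0 0 0 -1; 0 0 0 0 0 0 -1; 0 0 0 0 0 0 -1'
```

```text
time: 8.63
tool_pos: [555.8, -13.8, 75.5]
tcp_rot: [-3.141, 0.001, -2.522]
contact_force: [-0.9, -0.9, 7.0]
grip_width: 0.5
finger_force: 3.7
time: 9.3
tool_pos: [555.8, -13.8, 75.5]
tcp_rot: [-3.141, 0.001, -2.522]
contact_force: [-1.3, 0.2, 6.8]
grip_width: 0.1
finger_force: 3.7
```

It was held at about 7 N for over 2.3 s. Now I withdraw straight up.

```bash
python3 -m handwheel '0 0 0 0 0 0 -1; 0 0 -0.03 0 0 0 -1; 0 0 -0.06 0 0 0 -1; 0 0 -0.1 0 0 0 -1; 0 0 -0.2 0 0 0 -1; 0 0 -0.5 0 0 0 -1; 0 0 -0.9 0 0 0 -1; 0 0 -0.9 0 0 0 -1' && python3 -m handwheel '0 0 -0.3 0 0 0 -1; 0.4 0 -0.4 0 0 0 -1; 0.4 0 -0.4 0 0 0 -1; 0.4 0 -0.4 0 0 0 -1'
python3 - <<'E'
from h import *
p=viewer.capture("side");q=viewer.capture("wrist");save(p,"s3.png",(221,121,361,261),3);save(q,"w3.png")
a=cv2.imread("pics/s3.png");b=cv2.imread("pics/w3.png")[:,100:460];cv2.imwrite("pics/f.png",np.hstack([a,b]))
E
```

```text
time: 9.97
tool_pos: [559.1, -14.2, 172.2]
tcp_rot: [-3.133, 0.008, -2.522]
contact_force: [0.7, -0.5, 1.2]
grip_width: 0.6
finger_force: 0.0
time: 10.3
tool_pos: [522.4, -37.5, 206.0]
tcp_rot: [-3.141, 0.001, -2.524]
contact_force: [0.9, -0.3, 0.2]
grip_width: 0.6
finger_force: 0.0
```

View pics/f.png

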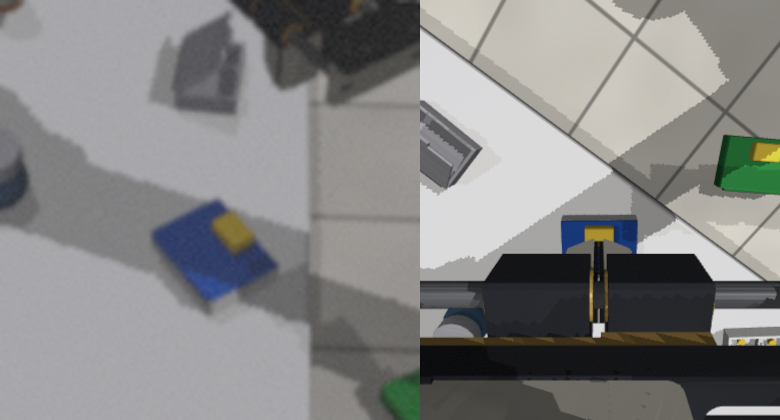

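The blue lid lies flat and shut, side crop (215,250), with the pad out again. The case is in place, the steel box is untouched and the arm is clear, so I'm handing in.

```bash
python3 -c "
from plant import bot
print(bot.close_job())"
```

```text
the job is handed in; nothing more can be done
None
```

The blue case's lid is shut: its catch pad was held about 6.5 mm in at about 7 N for over two seconds, then the arm withdrew; the case did not visibly move, nothing else was touched, and the job is handed in (no verdict was returned).

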